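# Re-index the probe stage: home the dial, count five clicks, lock

## Task

The indexing stage has lost its count. Turn its blue dial gently anticlockwise until it comes to rest against its home stop, without forcing the stop, then turn it clockwise exactly five clicks so that it sits in the fifth click, let go, and push the yellow lock slide fully in towards the dial. Leave everything else on the bench where it is.

Things in the scene. Friction and masses are not known exactly. Their poses are not given: they have to be found in the camera images.
- stage: The indexing stage: a fixed black box 190 x 220 mm on a steel foot, top 45 mm above the bench. Origin on the dial's vertical axis at bench level; x points from the lock slide to the dial. The box spans x -130 to +60 mm and y -60 to +160 mm. On it: blue dial at the origin, yellow-tabbed lock slide at -x, dark carriage with a white disc at +y (24 mm high).
- dial_axis (a point): Point on the axis of the blue dial at the height to grip it, 76 mm above the bench; does not turn with the dial. The dial is a round fluted knob 48 mm across, its top 11 mm above this point, on a steel disc 66 mm across, 23 mm below this point. Grip it from above at any yaw. It is unmarked, so its angle is not measured; a red lug on the disc's rim meets the stop pin at home.
- click_ball (a point): Hidden sprung ball that makes the clicks: leaving a click the dial resists with up to about 0.1 to 0.3 N m, fading past the bump, then is pulled on into the next click. Clicks are uneven, 11 to 19 degrees apart. At home the ball keeps the dial lightly on its stop; the first bump passed after home is click one; the fifth lies within 1.5 rad. The dial starts 0.5 to 1.5 rad clockwise of home.
- stop_pin: Brass home stop pin, 6 mm across, 9 mm high, beside the dial's disc 36 mm from its axis; origin at its foot on the black box. It is spring-backed, yielding 1 mm for each 3.5 N: past home the resistance to the dial keeps growing, about 0.08 N m a degree, instead of fading as at a bump. It must not bear more than 18 N (0.65 N m at the dial).
- carriage (a joint): Travel in m of the small dark specimen carriage (with a white disc) that the dial drives through a fine screw: 0 with the dial at home, growing as the dial turns clockwise, by only about 0.05 mm a click, which is far less than the measuring error: count the clicks by feel instead.
- lock (a joint): Travel of the lock slide in m: 0 fully out (away from the dial), 0.020 fully in; starts between 0 and 0.004. It slides stiffly (about 2 N) along the x axis of dial_axis and stays where it is left. Its tongue enters between the dial's pins, so it goes fully in only when the dial sits in a click.
- lock_tab (a point): Centre of the yellow upright tab of the lock slide, 8 mm thick, 28 mm wide, 26 mm high, its top 13 mm above this point; it stands on the black box, 105 mm from the dial's axis when fully out and 85 mm when fully in, and moves with the slide. Its x axis points to the dial, the direction to push.
- petri_dish: Bystander: glass dish, 70 mm across, 14 mm high. Origin at its underside.
- sample_tin: Bystander: round aluminium tin, 48 mm across, 22 mm high. Origin at its underside.
- spare_knob: Bystander: loose blue spare knob standing on the bench, 40 mm across, 34 mm high; not the dial. Origin at its underside.
- objective: Bystander: steel microscope objective standing on end, 34 mm across, 48 mm high. Origin at its underside.
- screwdriver: Bystander: screwdriver with a red handle lying on the bench.
- bottle: Bystander: white bottle with a blue cap, 50 mm across, 120 mm high. Origin at its underside.
- positioner: Bystander: probe positioner with a thin needle arm, 60 x 60 mm foot, 87 mm high. Origin at its underside.

How it is judged:
By the outcome, as a careful person would: the job done as asked, in the order asked, and still so for the second after the job is handed in, with the robot touching nothing.
It also fails if it takes over 72 s, if anything falls off the work surface, if the arm or the gripper's body presses on something with over 40 N, if the wrist force passes 120 N, or if a joint passes its speed limit or range.

## Robot

A 7-joint arm with a two-finger parallel gripper is mounted at the origin on the work surface. World frame = base frame: x ahead of the robot, y to its left, z up, the work surface at z = 0. Lengths are in m, angles in rad, forces in N, time in s.
With the tool pointing down it reaches from about 0.35 to 0.9 m from the base axis. Payload 8.1 kg.
Tool frame: the origin (TCP) lies midway between the tips of the shut fingers; the grasp point (between the pads) lies arm.tcp_to_grasp behind it (arm.tcp_to_grasp is the distance from the TCP to the grasp point, in m); z points along the fingers, y is the line along which they close (so a half turn about z gives the same grasp; the last joint's range is limited). The gripper opens to 92 mm and grips with 3 to 60 N. Pads are 19 mm wide; open, the fingers measure 130 mm over their backs; the gripper's body (75 mm by 190 mm) begins 47 mm behind the grasp point.
Start: joints at [-1.3, 0.434, 0.025, 1.573, -0.012, 1.134, -0.075], TCP at [0.228, 0.582, 0.227] pointing down, gripper open.
Joint ranges: [-2.62, 2.62], [-0.44, 2.09], [-1.27, 1.32], [0.08, 2.57], [-1.32, 4.46], [0.12, 2], [-2.74, 2.74]. Speed limits (rad/s): [2.22, 2.22, 3.01, 3.01, 3.14, 3.14, 3.14].

## Interface

Orientations are given as a rotation vector (axis times angle).
In Python, from cell import observe, get_image, arm gives the robot as it stands. The module is installed in compiled form; this text tells all that it offers.
- The arm moves only by the tool drive_tool, never from a script. Its argument "steps" is a list of rows, each a list of 5 numbers: the closure, from 0 (fully open) to 1 (shut), then the shift along the world's x, y, z in mm, then the turn about the world's z in rad. In form: [[hand, x, y, z, roll], ...]. A call has 1 to 20 rows; each row shifts and turns the commanded pose from where the row before left it; what a row does not reach is not made up. A row lasts 1/12 s, in which the tool goes at most 41.7 mm and 7.16 degrees, less where a joint would pass 70% of its speed; a pose out of reach is approached as far as the arm can. A call with a gripper value outside its range is refused whole. The fingers move at their own pace and stop on an object; "grip_force" is the grip in N (left out, the last holds). Time passes only in rows, so rows that do not move let the fingers close. It gives the time, the measured TCP pose, the force, the opening and the grip force at its end, in the units of the state.
- observe(): the state, without advancing time (a new reading comes with each control period).
- get_image(name): name is "scene" or "top" or "wrist"; returns a dict with "image" (480x640x3 uint8, red, green, blue), "vfov" (degrees; the focal length in pixels is half the picture's height over the tangent of half this angle, whatever the lens; pixels are square), "cx", "cy" (the principal point, pixels), "k1" (the pictures are not rectified: a ray, as slopes to the right and down, at radius r is drawn at 1 + k1 r^2 times it, then the intrinsics apply), "xyz" and "attitude" of the camera in the world. Camera axes: x right, y down, z forward; pixel columns grow to the right and rows downward; lengths in m; the calibration is good to about 2 mm. A picture is of the moment at which its call begins. There is no depth.
- arm.sign_off(): hands the job in; it is judged then, once.
The state is a dict: "clock": time; "joints": joint angles; "dq": joint speeds; "joint_efforts": joint torques, N m; "position": TCP position; "ee_rot": TCP orientation; "force": force on the tool from outside, world axes, zero at the start; "ft_torque": the same for the moment, N m; "width": opening from 0.0 (shut) to 1.0 (fully open); "gripper_force": force on a finger pad.
Only numpy, scipy, OpenCV 4.12 (cv2) and the standard library are available. Lean on these libraries where they do the work, as an engineer would, in place of code of your own. Each camera call takes 0.05 s, during which the arm holds its last target. There are 200 camera calls.

## Working session

There is one attempt and no reset: what is moved stays moved. The work goes in short steps, Python scripts to look and compute and a tool call to move; the robot and the scene stay as the last step left them, time stands still between calls to the robot, and variables do not carry over. Pictures are saved under pics/ and viewed, at most 10 in all, crops included, and the job is handed in when it is done.

Besides the shell and the picture viewer there is one more tool, called after "Request:" by a JSON object that holds its "api" and its "payload". drive_tool: Moves the arm, as the interface text tells. Its arguments: {"type":"object","properties":{"steps":{"type":"array"},"grip_force":{"type":"number"}},"required":["steps"]}

```bash
mkdir -p pics; cat > h.py <<'E'
import numpy as np, cv2
from cell import observe, get_image, arm
from scipy.spatial.transform import Rotation as R
def K(d):
    f=240/np.tan(np.radians(d["vfov"])/2); return f
def att(d):
    a=np.array(d["attitude"],float)
    return a if a.shape==(3,3) else R.from_rotvec(a).as_matrix()
def ray(d,u,v):
    f=K(d); x=(u-d["cx"])/f; y=(v-d["cy"])/f; rd=np.hypot(x,y); r=rd
    for _ in range(30): r=rd/(1+d["k1"]*r*r)
    s=r/rd if rd>0 else 1
    return np.array(d["xyz"]), att(d)@np.array([x*s,y*s,1])
def onz(d,u,v,z):
    o,w=ray(d,u,v); return o+w*(z-o[2])/w[2]
def proj(d,p):
    c=att(d).T@(np.array(p)-np.array(d["xyz"])); x,y=c[:2]/c[2]; k=1+d["k1"]*(x*x+y*y)
    return d["cx"]+K(d)*x*k, d["cy"]+K(d)*y*k
def save(d,n): cv2.imwrite("pics/"+n,d["image"][:,:,::-1])
def blobs(d,lo,hi,amin=60):
    h=cv2.cvtColor(d["image"],cv2.COLOR_RGB2HSV); m=cv2.inRange(h,lo,hi)
    n,l,s,c=cv2.connectedComponentsWithStats(m)
    return [(s[i][:5].tolist(),c[i].round(1).tolist()) for i in range(1,n) if s[i][4]>amin]
E
python3 - <<'E'
from h import *
s=observe(); print(s, arm.tcp_to_grasp)
for n in("top","scene"):
    d=get_image(n); save(d,n+"1.png"); print(n,{k:d[k] for k in d if k!="image"})
    print("blue",blobs(d,(100,100,40),(125,255,255))); print("yel",blobs(d,(22,120,80),(34,255,255)))
E
```

```text
{'clock': 0.0, 'joints': array([-1.29962722,  0.43520027,  0.02496665,  1.57408979, -0.0115804 ,
        1.13395626, -0.0751216 ]), 'dq': array([-1.07521083e-04, -1.03935833e-03, -1.91385428e-03,  8.17428563e-04,
       -9.39309126e-05,  4.28839611e-04,  9.92566768e-04]), 'joint_efforts': array([-9.82445817e-04, -6.67833281e+01,  9.84540246e-01, -3.14470375e+01,
       -6.05237042e-02,  4.28565522e-02,  1.52457610e-04]), 'position': array([0.22807935, 0.58136902, 0.22596181]), 'ee_rot': array([-5.83798641e-01, -3.08674040e+00,  2.36164990e-03]), 'force': array([ 0.16079032,  0.55046599, -0.44795662]), 'ft_torque': array([-0.01349149,  0.01441375, -0.01989835]), 'gripper_force': 0.0, 'width': 1.0013850031528555} 0.0188
top {'vfov': 51.53970125883139, 'cx': 313.256851155471, 'cy': 245.15974881483905, 'k1': -0.06036919449546845, 'xyz': array([0.35304312, 0.0180859 , 1.21884745]), 'attitude': array([-2.15158151,  2.14324306, -0.20013665])}
blue [([0, 130, 25, 36, 517], [8.6, 147.0]), ([314, 234, 21, 21, 349], [324.2, 244.2]), ([122, 254, 10, 10, 79], [126.5, 258.1]), ([147, 285, 17, 16, 210], [155.1, 292.9])]
yel []
scene {'vfov': 45.46175113055268, 'cx': 333.19411757397467, 'cy': 246.6142123242097, 'k1': -0.16919237740355197, 'xyz': array([ 0.93463525, -0.6084073 ,  0.95807788]), 'attitude': array([-2.36768949, -0.71211368,  0.2674378 ])}
blue [([0, 0, 14, 21, 223], [5.4, 8.7]), ([536, 47, 51, 80, 1734], [561.9, 87.1]), ([419, 113, 9, 10, 67], [422.7, 117.2]), ([379, 139, 15, 16, 195], [386.1, 146.9]), ([320, 244, 27, 29, 612], [333.0, 257.9])]
yel [([295, 225, 13, 14, 90], [301.3, 230.8])]
```

View pics/top1.png

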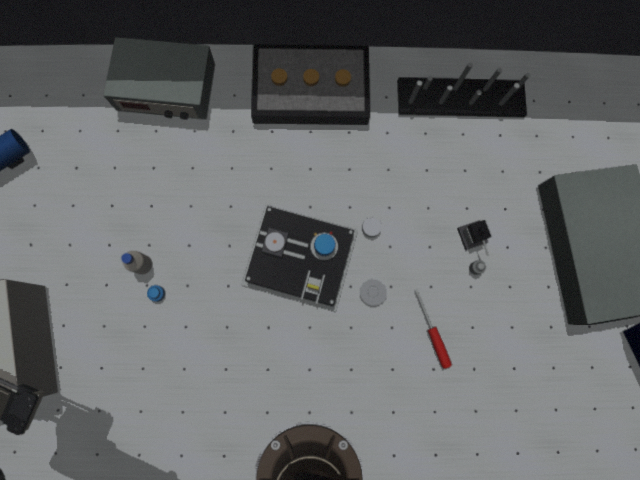

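View pics/scene1.png

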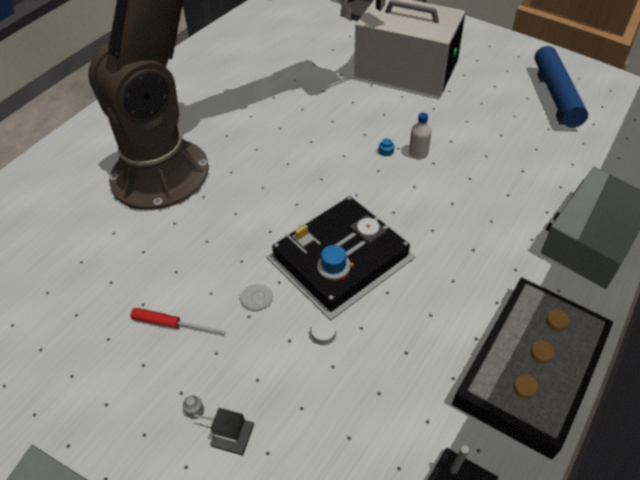

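The top view shows the dial at (324,244), the yellow tab at (314,287) and the dish at (373,292). In the scene view the dial is at (333,258) and the tab at (301,231). The stage's x axis points away from the robot.

```bash
python3 - <<'E'
from h import *
t=get_image("top"); s=get_image("scene")
def tri(a,b):
    o1,w1=ray(t,*a);o2,w2=ray(s,*b)
    k=np.linalg.lstsq(np.c_[w1,-w2],o2-o1,rcond=None)[0]; p,q=o1+k[0]*w1,o2+k[1]*w2
    return (p+q)/2,np.linalg.norm(p-q)
print("dial tri",tri((324.2,244.2),(333,257.9)), onz(t,324.2,244.2,.087), onz(s,333,256,.085))
yt=blobs(t,(22,70,60),(38,255,255),15); print(yt)
print("tab top", onz(t,314,287,.071), onz(s,301.3,230.8,.065))
# box corners (top plane 45mm) from dark mask
m=(t["image"].max(2)<60).astype(np.uint8); m=cv2.morphologyEx(m,cv2.MORPH_CLOSE,np.ones((15,15)))
n,l,st,c=cv2.connectedComponentsWithStats(m); i=l[270,300]; print(st[i])
cn=max(cv2.findContours((l==i).astype(np.uint8),0,1)[0],key=cv2.contourArea)
r=cv2.boxPoints(cv2.minAreaRect(cn)); P=np.array([onz(t,u,v,.045)[:2] for u,v in r]); print(P,[np.linalg.norm(P[k]-P[k-1]) for k in range(4)], P.mean(0))
for k in range(4): e=P[k]-P[k-1]; print(np.arctan2(e[1],e[0]))
for n,p,z in(("dish",(373,292),.014),("tin",(372,227),.022)): print(n,onz(t,*p,z))
E
```

```text
dial tri (array([ 0.54234052, -0.03436006,  0.07756846]), np.float64(0.0005297748075332952)) [ 0.5409769  -0.03375533  0.087     ] [ 0.54285267 -0.03547223  0.085     ]
[([307, 284, 12, 6, 45], [312.4, 286.4])]
tab top [ 0.44329275 -0.0107595   0.071     ] [ 0.44215546 -0.00291712  0.065     ]
[ 246  208  107   99 6369]
[[ 0.45634141  0.15271924]
 [ 0.64163916  0.10592957]
 [ 0.58226774 -0.10863622]
 [ 0.39924441 -0.05664338]] [np.float64(0.21700869126534134), np.float64(0.19111391351567125), np.float64(0.22262848506443103), np.float64(0.19026506446296665)] [0.51987318 0.0233423 ]
1.3045527206149505
-0.24734030615455196
-1.8407469118602033
2.8648067399127783
dish [ 0.43607922 -0.15560404  0.014     ]
tin [ 0.59543256 -0.15471634  0.022     ]
```

Request:
{"api": "drive_tool", "payload": {"steps": [[0.35, 17.5, -34, 0, -0.075], [0.35, 17.5, -34, 0, -0.075], [0.35, 17.5, -34, 0, -0.075], [0.35, 17.5, -34, 0, -0.075], [0.35, 17.5, -34, 0, -0.075], [0.35, 17.5, -34, 0, -0.075], [0.35, 17.5, -34, 0, -0.075], [0.35, 17.5, -34, 0, -0.075], [0.35, 17.5, -34, 0, -0.075], [0.35, 17.5, -34, 0, -0.075], [0.35, 17.5, -34, 0, -0.075], [0.35, 17.5, -34, 0, -0.075], [0.35, 17.5, -34, 0, -0.075], [0.35, 17.5, -34, 0, -0.075], [0.35, 17.5, -34, 0, -0.075], [0.35, 17.5, -34, 0, -0.075], [0.35, 17.5, -34, 0, -0.075], [0.35, 15.5, -37, 0, -0.075], [0.35, 0, 0, 0, 0], [0.35, 0, 0, 0, 0]], "grip_force": 30}}

```text
clock: 1.87
position: [0.5416, -0.036, 0.2266]
ee_rot: [2.389, 2.038, -0.001]
force: [-0.3, 0.9, -0.4]
width: 0.653
gripper_force: 0.0
```

```bash
python3 - <<'E'
from h import *
s=observe(); print({k:s[k] for k in("clock","joints","position","ee_rot","force","ft_torque","width")})
d=get_image("wrist"); save(d,"w1.png"); print(d["xyz"],d["attitude"],d["k1"])
for b in blobs(d,(95,90,30),(128,255,255)): print(b,onz(d,*b[1],.087))
for b in blobs(d,(22,90,60),(36,255,255),30): print(b,onz(d,*b[1],.071))
E
```

```text
{'clock': 1.8667, 'joints': array([-0.47195759,  0.32379254,  0.57875013,  1.80957006, -0.19863704,
        1.0664324 ,  0.02135626]), 'position': array([ 0.54156952, -0.03602918,  0.2266262 ]), 'ee_rot': array([ 2.38927466e+00,  2.03829028e+00, -1.27295249e-03]), 'force': array([-0.33182835,  0.90846108, -0.44611258]), 'ft_torque': array([-0.01846214,  0.07710254,  0.00732923]), 'width': 0.6533854852457505}
[0.55305081 0.03813461 0.3842051 ] [ 2.85093596 -0.22598772 -0.03085262] -0.046057648851795495
([288, 193, 54, 59, 2455], [314.5, 222.2]) [ 0.54170838 -0.03072895  0.087     ]
([200, 192, 15, 34, 431], [206.9, 208.2]) [ 0.44553314 -0.00573279  0.071     ]
([181, 313, 7, 14, 39], [183.9, 319.1]) [ 0.39423347 -0.11302393  0.071     ]
([446, 330, 7, 31, 116], [448.7, 343.6]) [ 0.65864128 -0.18431556  0.071     ]
([179, 333, 6, 26, 68], [181.4, 344.2]) [ 0.38367786 -0.14105643  0.071     ]
([457, 377, 13, 10, 32], [462.5, 381.1]) [ 0.67182666 -0.23415085  0.071     ]
```

View pics/w1.png

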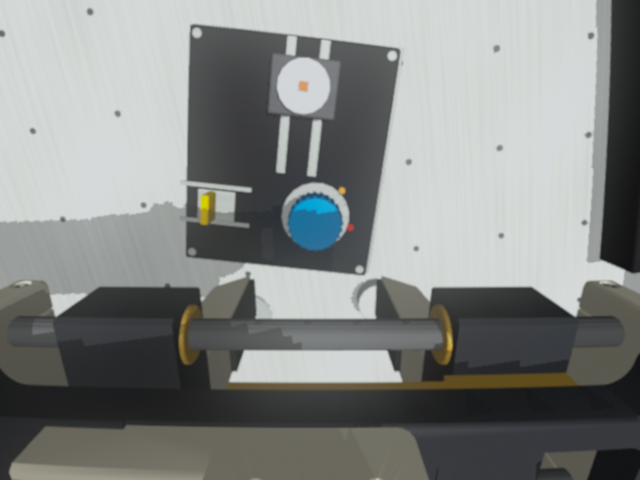

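The wrist view shows the dial at (315,222), the brass pin at (342,190), the red lug at (350,227) and the tab at (207,208). The lug is roughly 1 rad clockwise of the pin. Next I descend, measuring the pin and lug angles first.

```bash
python3 - <<'E'
from h import *
d=get_image("wrist"); c=np.array([.5415,-.0335])
for n,lo,hi in(("red",(0,150,80),(5,255,255)),("org",(8,120,80),(20,255,255))):
    for b in blobs(d,lo,hi,5):
        p=onz(d,*b[1],.053)[:2]-c
        if np.hypot(*p)<.06: print(n,b[0][4],np.hypot(*p),np.arctan2(p[1],p[0]))
E
```

```text
red 21 0.036043096677312904 -0.444709208902463
org 16 0.037415903770085496 0.6427152823102783
```

Request:
{"api": "drive_tool", "payload": {"steps": [[0.35, 0, 2.5, -20, 0], [0.35, 0, 0, -20, 0], [0.35, 0, 0, -20, 0], [0.35, 0, 0, -20, 0], [0.35, 0, 0, -20, 0], [0.35, 0, 0, -20, 0], [0.35, 0, 0, -16, 0], [0.35, 0, 0, -12, 0], [0.35, 0, 0, -10, 0], [0.35, 0, 0, -10, 0], [0.35, 0, 0, 0, 0], [0.35, 0, 0, 0, 0]]}}

```text
clock: 2.97
position: [0.541, -0.0301, 0.0586]
ee_rot: [-2.384, -2.046, 0.0]
force: [1.0, 0.3, -0.1]
width: 0.65
gripper_force: 0.0
```

Request:
{"api": "drive_tool", "payload": {"steps": [[0.55, 0, 0, 0, 0], [0.55, 0, 0, 0, 0], [0.55, 0, 0, 0, 0], [0.6, 0, 0, 0, 0], [0.6, 0, 0, 0, 0], [0.6, 0, 0, 0, 0], [0.6, 0, 0, 0, 0]], "grip_force": 25}}

```text
clock: 3.55
position: [0.5422, -0.0306, 0.0595]
ee_rot: [2.384, 2.044, 0.002]
force: [0.4, -0.0, 6.7]
width: 0.516
gripper_force: 25.0
```

```bash
cat > o.py <<'E'
from h import *
s=observe(); a=s["ee_rot"]; y=2*np.arctan2(a[1],a[0])-np.pi/2
print(s["clock"],"yaw %.4f"%((y+np.pi)%(2*np.pi)-np.pi),"T",s["ft_torque"].round(3),"F",s["force"].round(1),"p",s["position"].round(4),"w %.3f g %.1f j7 %.3f e7 %.3f"%(s["width"],s["gripper_force"],s["joints"][6],s["joint_efforts"][6]))
E
python3 o.py
```

```text
3.55 yaw -0.1531 T [-0.08  -0.132  0.017] F [ 0.4 -0.   6.7] p [ 0.5422 -0.0306  0.0595] w 0.516 g 25.0 j7 0.159 e7 -0.003
```

Red lug at -0.44 rad and pin at 0.64 rad, so home is about 0.85 rad anticlockwise from here. I'll turn anticlockwise with force checks.

Request:
{"api": "drive_tool", "payload": {"steps": [[0.6, 0, 0, 0, 0.03], [0.6, 0, 0, 0, 0.03], [0.6, 0, 0, 0, 0.03], [0.6, 0, 0, 0, 0.03], [0.6, 0, 0, 0, 0.03], [0.6, 0, 0, 0, 0]]}}

```text
clock: 4.05
position: [0.5418, -0.0306, 0.0595]
ee_rot: [2.222, 2.22, 0.002]
force: [-0.7, 0.7, 8.9]
width: 0.521
gripper_force: 25.0
```

```bash
python3 o.py
```

```text
4.05 yaw -0.0010 T [0.055 0.191 0.093] F [-0.7  0.7  8.9] p [ 0.5418 -0.0306  0.0595] w 0.521 g 25.0 j7 0.276 e7 0.420
```

Request:
{"api": "drive_tool", "payload": {"steps": [[0.6, 0, 0, 0, 0.03], [0.6, 0, 0, 0, 0.03], [0.6, 0, 0, 0, 0.03], [0.6, 0, 0, 0, 0.03], [0.6, 0, 0, 0, 0.03], [0.6, 0, 0, 0, 0]]}}

```text
clock: 4.55
position: [0.5415, -0.0307, 0.0595]
ee_rot: [2.05, 2.38, 0.001]
force: [-1.0, 0.2, 8.4]
width: 0.518
gripper_force: 25.0
```

```bash
python3 o.py
```

```text
4.55 yaw 0.1484 T [ 0.022  0.372 -0.036] F [-1.   0.2  8.4] p [ 0.5415 -0.0307  0.0595] w 0.518 g 25.0 j7 0.393 e7 0.547
```

Request:
{"api": "drive_tool", "payload": {"steps": [[0.6, 0, 0, 0, 0.03], [0.6, 0, 0, 0, 0.03], [0.6, 0, 0, 0, 0.03], [0.6, 0, 0, 0, 0]]}}

```text
clock: 4.88
position: [0.5413, -0.0307, 0.0594]
ee_rot: [1.941, 2.47, 0.001]
force: [-2.0, 0.4, 10.6]
width: 0.521
gripper_force: 25.0
```

```bash
python3 o.py
```

```text
4.8833 yaw 0.2388 T [0.023 0.521 0.044] F [-2.   0.4 10.6] p [ 0.5413 -0.0307  0.0594] w 0.521 g 25.0 j7 0.463 e7 0.499
```

Request:
{"api": "drive_tool", "payload": {"steps": [[0.6, 0, 0, 0, 0.03], [0.6, 0, 0, 0, 0.03], [0.6, 0, 0, 0, 0.03], [0.6, 0, 0, 0, 0]]}}

```text
clock: 5.22
position: [0.5411, -0.0307, 0.0594]
ee_rot: [-1.828, -2.555, -0.001]
force: [-2.2, 0.0, 9.9]
width: 0.51
gripper_force: 25.0
```

```bash
python3 o.py; python3 - <<'E'
from h import *
d=get_image("wrist"); save(d,"w2.png"); c=np.array([.5415,-.0335])
for n,lo,hi in(("red",(0,120,60),(5,255,255)),("red",(174,120,60),(180,255,255)),("org",(8,120,80),(20,255,255))):
    for b in blobs(d,lo,hi,5):
        p=onz(d,*b[1],.053)[:2]-c
        if np.hypot(*p)<.06: print(n,b[0][4],b[1],np.hypot(*p),np.arctan2(p[1],p[0]))
E
```

```text
5.2167 yaw 0.3288 T [-0.078  0.533  0.131] F [-2.2  0.   9.9] p [ 0.5411 -0.0307  0.0594] w 0.510 g 25.0 j7 0.534 e7 0.416
org 140 [382.2, 272.9] 0.036759438839563216 0.6901777721819468
org 371 [310.9, 385.5] 0.05522990153572462 -1.2783258506901738
org 8 [358.8, 383.1] 0.059187526778453126 -0.8056356661589072
```

View pics/w2.png

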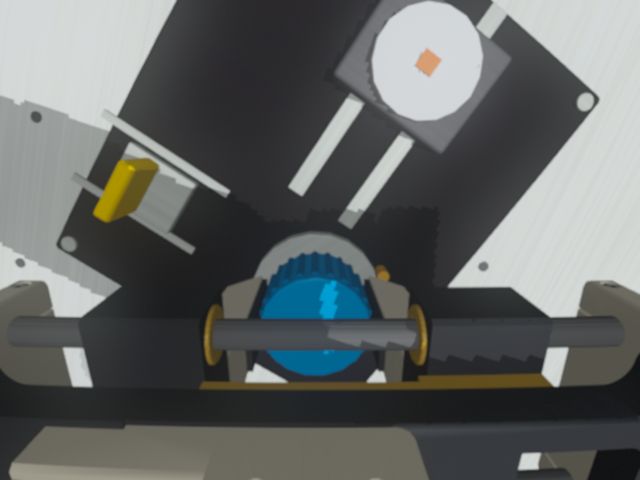

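The wrist view shows the knob held between the fingers at (315,310) and the pin at (382,273); the lug is hidden behind the right finger. I keep turning.

Request:
{"api": "drive_tool", "payload": {"steps": [[0.6, 0, 0, 0, 0.03], [0.6, 0, 0, 0, 0.03], [0.6, 0, 0, 0, 0]]}}

```text
clock: 5.52
position: [0.541, -0.0308, 0.0594]
ee_rot: [-1.751, -2.608, -0.0]
force: [-2.5, 0.5, 10.2]
width: 0.516
gripper_force: 25.0
```

```bash
python3 o.py
```

```text
5.5167 yaw 0.3881 T [-0.085  0.746 -0.084] F [-2.5  0.5 10.2] p [ 0.541  -0.0308  0.0594] w 0.516 g 25.0 j7 0.580 e7 0.619
```

Request:
{"api": "drive_tool", "payload": {"steps": [[0.6, 0, 0, 0, 0.03], [0.6, 0, 0, 0, 0.03], [0.6, 0, 0, 0, 0]]}}

```text
clock: 5.77
position: [0.5409, -0.0309, 0.0594]
ee_rot: [-1.672, -2.659, -0.0]
force: [-3.8, 0.4, 12.1]
width: 0.515
gripper_force: 25.0
```

```bash
python3 o.py
```

```text
5.7667 yaw 0.4485 T [0.046 0.851 0.033] F [-3.8  0.4 12.1] p [ 0.5409 -0.0309  0.0594] w 0.515 g 25.0 j7 0.627 e7 0.526
```

Request:
{"api": "drive_tool", "payload": {"steps": [[0.6, 0, 0, 0, 0.03], [0.6, 0, 0, 0, 0.03], [0.6, 0, 0, 0, 0]]}}

```text
clock: 6.02
position: [0.5407, -0.0309, 0.0594]
ee_rot: [-1.591, -2.708, 0.0]
force: [-2.6, -0.2, 9.8]
width: 0.519
gripper_force: 25.0
```

```bash
python3 o.py
```

```text
6.0167 yaw 0.5087 T [-0.313  0.768  0.076] F [-2.6 -0.2  9.8] p [ 0.5407 -0.0309  0.0594] w 0.519 g 25.0 j7 0.674 e7 0.425
```

Request:
{"api": "drive_tool", "payload": {"steps": [[0.6, 0, 0, 0, 0.03], [0.6, 0, 0, 0, 0.02], [0.6, 0, 0, 0, 0]]}}

```text
clock: 6.27
position: [0.5407, -0.031, 0.0594]
ee_rot: [-1.524, -2.747, 0.0]
force: [-4.8, -0.5, 12.0]
width: 0.517
gripper_force: 25.0
```

```bash
python3 o.py
```

```text
6.2667 yaw 0.5578 T [-0.245  0.972  0.042] F [-4.8 -0.5 12. ] p [ 0.5407 -0.031   0.0594] w 0.517 g 25.0 j7 0.713 e7 0.347
```

Request:
{"api": "drive_tool", "payload": {"steps": [[0.6, -1, 0, 0.5, 0.03], [0.6, 0, 0, 0, 0], [0.6, 0, 0, 0, 0]]}}

```text
clock: 6.52
position: [0.5405, -0.031, 0.0595]
ee_rot: [1.485, 2.768, 0.0]
force: [0.8, -1.8, 3.1]
width: 0.519
gripper_force: 25.0
```

```bash
python3 o.py
```

```text
6.5167 yaw 0.5862 T [-0.385 -0.141 -0.136] F [ 0.8 -1.8  3.1] p [ 0.5405 -0.031   0.0595] w 0.519 g 25.0 j7 0.735 e7 0.294
```

Request:
{"api": "drive_tool", "payload": {"steps": [[0.6, 0, 0, 0, 0.03], [0.6, 0, 0, 0, 0]]}}

```text
clock: 6.68
position: [0.5404, -0.031, 0.0595]
ee_rot: [1.439, 2.792, -0.0]
force: [1.8, -2.3, 5.9]
width: 0.52
gripper_force: 25.0
```

```bash
python3 o.py
```

```text
6.6833 yaw 0.6190 T [-0.561 -0.036 -0.036] F [ 1.8 -2.3  5.9] p [ 0.5404 -0.031   0.0595] w 0.520 g 25.0 j7 0.761 e7 0.443
```

Request:
{"api": "drive_tool", "payload": {"steps": [[0.6, 0, 0, 0, 0.03], [0.6, 0, 0, 0, 0]]}}

```text
clock: 6.85
position: [0.5404, -0.0311, 0.0595]
ee_rot: [1.397, 2.813, -0.0]
force: [1.0, -2.5, 4.4]
width: 0.518
gripper_force: 25.0
```

```bash
python3 o.py
```

```text
6.85 yaw 0.6487 T [-0.772 -0.084 -0.037] F [ 1.  -2.5  4.4] p [ 0.5404 -0.0311  0.0595] w 0.518 g 25.0 j7 0.784 e7 0.436
```

Request:
{"api": "drive_tool", "payload": {"steps": [[0.6, 0, -1, 0, 0.03], [0.6, 0, 0, 0, 0], [0.6, 0, 0, 0, 0]]}}

```text
clock: 7.1
position: [0.5404, -0.0312, 0.0595]
ee_rot: [-1.356, -2.834, -0.001]
force: [-0.0, 0.4, 6.3]
width: 0.515
gripper_force: 25.0
```

```bash
python3 o.py
```

```text
7.1 yaw 0.6779 T [0.06  0.081 0.076] F [-0.   0.4  6.3] p [ 0.5404 -0.0312  0.0595] w 0.515 g 25.0 j7 0.808 e7 0.084
```

Request:
{"api": "drive_tool", "payload": {"steps": [[0.6, 0, 0, 0, 0.03], [0.6, 0, 0, 0, 0]]}}

```text
clock: 7.27
position: [0.5403, -0.0312, 0.0595]
ee_rot: [-1.311, -2.855, -0.001]
force: [-0.4, -0.2, 6.3]
width: 0.517
gripper_force: 25.0
```

```bash
python3 o.py
```

```text
7.2667 yaw 0.7096 T [0.001 0.126 0.099] F [-0.4 -0.2  6.3] p [ 0.5403 -0.0312  0.0595] w 0.517 g 25.0 j7 0.833 e7 0.309
```

Request:
{"api": "drive_tool", "payload": {"steps": [[0.6, 0, 0, 0, 0.03], [0.6, 0, 0, 0, 0]]}}

```text
clock: 7.43
position: [0.5402, -0.0312, 0.0595]
ee_rot: [-1.268, -2.874, -0.001]
force: [-1.2, 0.4, 8.5]
width: 0.518
gripper_force: 25.0
```

```bash
python3 o.py
```

```text
7.4333 yaw 0.7397 T [0.046 0.222 0.138] F [-1.2  0.4  8.5] p [ 0.5402 -0.0312  0.0595] w 0.518 g 25.0 j7 0.857 e7 0.257
```

Request:
{"api": "drive_tool", "payload": {"steps": [[0.6, 0, 0, 0, 0.03], [0.6, 0, 0, 0, 0]]}}

```text
clock: 7.6
position: [0.5402, -0.0313, 0.0595]
ee_rot: [-1.225, -2.893, -0.001]
force: [-0.4, -0.5, 6.4]
width: 0.516
gripper_force: 25.0
```

```bash
python3 o.py
```

```text
7.6 yaw 0.7694 T [-0.076  0.138  0.037] F [-0.4 -0.5  6.4] p [ 0.5402 -0.0313  0.0595] w 0.516 g 25.0 j7 0.881 e7 0.385
```

Request:
{"api": "drive_tool", "payload": {"steps": [[0.6, 0, 0, 0, 0.03], [0.6, 0, 0, 0, 0]]}}

```text
clock: 7.77
position: [0.5402, -0.0313, 0.0595]
ee_rot: [-1.182, -2.91, -0.001]
force: [-0.5, 0.4, 6.7]
width: 0.516
gripper_force: 25.0
```

```bash
python3 o.py
```

```text
7.7667 yaw 0.7991 T [-0.093  0.12  -0.035] F [-0.5  0.4  6.7] p [ 0.5402 -0.0313  0.0595] w 0.516 g 25.0 j7 0.904 e7 0.510
```

Request:
{"api": "drive_tool", "payload": {"steps": [[0.6, 0, 0, 0, 0.03], [0.6, 0, 0, 0, 0]]}}

```text
clock: 7.93
position: [0.5401, -0.0314, 0.0594]
ee_rot: [-1.139, -2.928, -0.0]
force: [-0.9, -1.1, 7.4]
width: 0.519
gripper_force: 25.0
```

```bash
python3 o.py
```

```text
7.9333 yaw 0.8288 T [-0.103  0.224 -0.239] F [-0.9 -1.1  7.4] p [ 0.5401 -0.0314  0.0594] w 0.519 g 25.0 j7 0.928 e7 0.647
```

Request:
{"api": "drive_tool", "payload": {"steps": [[0.6, 0, 0, 0, 0.02], [0.6, 0, 0, 0, 0]]}}

```text
clock: 8.1
position: [0.5401, -0.0315, 0.0594]
ee_rot: [-1.111, -2.938, -0.001]
force: [-0.7, -0.6, 6.6]
width: 0.515
gripper_force: 25.0
```

```bash
python3 o.py
```

```text
8.1 yaw 0.8478 T [-0.121  0.216 -0.288] F [-0.7 -0.6  6.6] p [ 0.5401 -0.0315  0.0594] w 0.515 g 25.0 j7 0.943 e7 0.627
```

Request:
{"api": "drive_tool", "payload": {"steps": [[0.6, 0, 0, 0, 0.015], [0.6, 0, 0, 0, 0]]}}

```text
clock: 8.27
position: [0.5401, -0.0315, 0.0595]
ee_rot: [-1.09, -2.946, -0.001]
force: [-0.9, 0.2, 7.3]
width: 0.518
gripper_force: 25.0
```

```bash
python3 o.py; python3 - <<'E'
from h import *
d=get_image("top"); im=cv2.resize(d["image"][215:275,290:360],None,fx=7,fy=7,interpolation=cv2.INTER_CUBIC)
s=get_image("scene"); im2=cv2.resize(s["image"][230:290,300:370],None,fx=7,fy=7,interpolation=cv2.INTER_CUBIC)
w=get_image("wrist")["image"][240:330,210:430]; 
w=cv2.resize(w,(490,200))
cv2.imwrite("pics/c1.png",cv2.resize(np.vstack([im2,w]),None,fx=.9,fy=.9)[:,:,::-1])
E
```

```text
8.2667 yaw 0.8620 T [-0.185  0.217 -0.516] F [-0.9  0.2  7.3] p [ 0.5401 -0.0315  0.0595] w 0.518 g 25.0 j7 0.954 e7 0.786
```

View pics/c1.png

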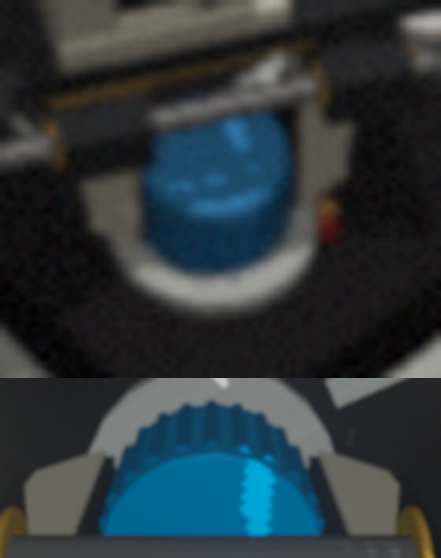

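The crop shows the red lug touching the brass pin at about (330,225), and the resistance keeps growing to 0.52 N m, so this is the home stop. I back off and count clockwise.

Request:
{"api": "drive_tool", "payload": {"steps": [[0.6, 0, 0, 0, -0.03], [0.6, 0, 0, 0, -0.03], [0.6, 0, 0, 0, 0], [0.6, 0, 0, 0, 0]]}}

```text
clock: 8.75
position: [0.5402, -0.0313, 0.0595]
ee_rot: [-1.178, -2.912, -0.0]
force: [-1.0, 0.2, 6.6]
width: 0.517
gripper_force: 25.0
```

```bash
python3 o.py
```

```text
8.75 yaw 0.8021 T [-0.084  0.191 -0.14 ] F [-1.   0.2  6.6] p [ 0.5402 -0.0313  0.0595] w 0.517 g 25.0 j7 0.906 e7 -0.007
```

Request:
{"api": "drive_tool", "payload": {"steps": [[0.6, 0, 0, 0, -0.03], [0.6, 0, 0, 0, 0]]}}

```text
clock: 8.92
position: [0.5402, -0.0313, 0.0595]
ee_rot: [-1.223, -2.893, -0.001]
force: [-0.9, -0.9, 6.7]
width: 0.519
gripper_force: 25.0
```

```bash
python3 o.py
```

```text
8.9167 yaw 0.7709 T [-0.115  0.113  0.024] F [-0.9 -0.9  6.7] p [ 0.5402 -0.0313  0.0595] w 0.519 g 25.0 j7 0.882 e7 -0.428
```

Request:
{"api": "drive_tool", "payload": {"steps": [[0.6, 0, 0, 0, -0.03], [0.6, 0, 0, 0, 0]]}}

```text
clock: 9.08
position: [0.5402, -0.0312, 0.0595]
ee_rot: [-1.266, -2.875, -0.001]
force: [-0.5, -0.1, 7.3]
width: 0.516
gripper_force: 25.0
```

```bash
python3 o.py
```

```text
9.0833 yaw 0.7412 T [-0.127  0.134  0.081] F [-0.5 -0.1  7.3] p [ 0.5402 -0.0312  0.0595] w 0.516 g 25.0 j7 0.858 e7 -0.610
```

Request:
{"api": "drive_tool", "payload": {"steps": [[0.6, 0, 0, 0, -0.03], [0.6, 0, 0, 0, 0]]}}

```text
clock: 9.25
position: [0.5403, -0.0312, 0.0594]
ee_rot: [-1.309, -2.856, -0.001]
force: [0.5, -0.7, 7.0]
width: 0.521
gripper_force: 25.0
```

```bash
python3 o.py
```

```text
9.25 yaw 0.7111 T [-0.049  0.086  0.062] F [ 0.5 -0.7  7. ] p [ 0.5403 -0.0312  0.0594] w 0.521 g 25.0 j7 0.834 e7 -0.493
```

Request:
{"api": "drive_tool", "payload": {"steps": [[0.6, 0, 0, 0, -0.03], [0.6, 0, 0, 0, 0]]}}

```text
clock: 9.42
position: [0.5404, -0.0311, 0.0595]
ee_rot: [-1.352, -2.836, -0.001]
force: [-0.3, 0.3, 4.1]
width: 0.515
gripper_force: 25.0
```

```bash
python3 o.py
```

```text
9.4167 yaw 0.6811 T [-0.23  -0.005  0.014] F [-0.3  0.3  4.1] p [ 0.5404 -0.0311  0.0595] w 0.515 g 25.0 j7 0.811 e7 -0.443
```

Request:
{"api": "drive_tool", "payload": {"steps": [[0.6, 0, 0, 0, -0.03], [0.6, 0, 0, 0, 0]]}}

```text
clock: 9.58
position: [0.5404, -0.0311, 0.0594]
ee_rot: [-1.394, -2.815, -0.001]
force: [0.5, 0.4, 7.1]
width: 0.52
gripper_force: 25.0
```

```bash
python3 o.py
```

```text
9.5833 yaw 0.6510 T [ 0.024  0.037 -0.06 ] F [0.5 0.4 7.1] p [ 0.5404 -0.0311  0.0594] w 0.520 g 25.0 j7 0.787 e7 -0.393
```

Request:
{"api": "drive_tool", "payload": {"steps": [[0.6, 0, 0, 0, -0.03], [0.6, 0, 0, 0, 0]]}}

```text
clock: 9.75
position: [0.5405, -0.0311, 0.0595]
ee_rot: [1.436, 2.794, 0.001]
force: [-0.4, 0.5, 7.5]
width: 0.521
gripper_force: 25.0
```

```bash
python3 o.py
```

```text
9.75 yaw 0.6210 T [ 0.109  0.099 -0.056] F [-0.4  0.5  7.5] p [ 0.5405 -0.0311  0.0595] w 0.521 g 25.0 j7 0.763 e7 -0.333
```

Request:
{"api": "drive_tool", "payload": {"steps": [[0.6, 0, 0, 0, -0.03], [0.6, 0, 0, 0, 0]]}}

```text
clock: 9.92
position: [0.5405, -0.031, 0.0595]
ee_rot: [1.479, 2.772, 0.001]
force: [1.6, 0.6, 5.3]
width: 0.515
gripper_force: 25.0
```

```bash
python3 o.py
```

```text
9.9167 yaw 0.5908 T [-0.061 -0.055 -0.135] F [1.6 0.6 5.3] p [ 0.5405 -0.031   0.0595] w 0.515 g 25.0 j7 0.740 e7 -0.270
```

Request:
{"api": "drive_tool", "payload": {"steps": [[0.6, 0, 0, 0, -0.03], [0.6, 0, 0, 0, 0]]}}

```text
clock: 10.08
position: [0.5406, -0.031, 0.0594]
ee_rot: [1.519, 2.75, 0.001]
force: [-0.2, 1.1, 6.5]
width: 0.517
gripper_force: 25.0
```

```bash
python3 o.py
```

```text
10.0833 yaw 0.5611 T [ 0.1   -0.09  -0.003] F [-0.2  1.1  6.5] p [ 0.5406 -0.031   0.0594] w 0.517 g 25.0 j7 0.716 e7 -0.398
```

Request:
{"api": "drive_tool", "payload": {"steps": [[0.6, 0, 0, 0, -0.03], [0.6, 0, 0, 0, 0]]}}

```text
clock: 10.25
position: [0.5406, -0.031, 0.0595]
ee_rot: [1.56, 2.727, 0.001]
force: [1.6, 0.7, 6.4]
width: 0.515
gripper_force: 25.0
```

```bash
python3 o.py
```

```text
10.25 yaw 0.5313 T [ 0.081 -0.153  0.147] F [1.6 0.7 6.4] p [ 0.5406 -0.031   0.0595] w 0.515 g 25.0 j7 0.693 e7 -0.538
```

Request:
{"api": "drive_tool", "payload": {"steps": [[0.6, 0, 0, 0, -0.03], [0.6, 0, 0, 0, 0]]}}

```text
clock: 10.42
position: [0.5407, -0.0309, 0.0595]
ee_rot: [1.602, 2.702, 0.001]
force: [1.3, 1.1, 8.1]
width: 0.515
gripper_force: 25.0
```

```bash
python3 o.py
```

```text
10.4167 yaw 0.5007 T [ 0.187 -0.134  0.082] F [1.3 1.1 8.1] p [ 0.5407 -0.0309  0.0595] w 0.515 g 25.0 j7 0.669 e7 -0.453
```

Request:
{"api": "drive_tool", "payload": {"steps": [[0.6, 0, 0, 0, -0.03], [0.6, 0, 0, 0, 0]]}}

```text
clock: 10.58
position: [0.5407, -0.0309, 0.0595]
ee_rot: [1.643, 2.677, 0.002]
force: [0.3, 1.9, 7.0]
width: 0.516
gripper_force: 25.0
```

```bash
python3 o.py
```

```text
10.5833 yaw 0.4701 T [ 0.343 -0.153  0.009] F [0.3 1.9 7. ] p [ 0.5407 -0.0309  0.0595] w 0.516 g 25.0 j7 0.645 e7 -0.405
```

Request:
{"api": "drive_tool", "payload": {"steps": [[0.6, 0, 0, 0, -0.03], [0.6, 0, 0, 0, 0]]}}

```text
clock: 10.75
position: [0.5408, -0.0309, 0.0595]
ee_rot: [1.683, 2.652, 0.002]
force: [2.5, 1.8, 3.9]
width: 0.518
gripper_force: 25.0
```

```bash
python3 o.py
```

```text
10.75 yaw 0.4396 T [ 0.213 -0.349 -0.078] F [2.5 1.8 3.9] p [ 0.5408 -0.0309  0.0595] w 0.518 g 25.0 j7 0.621 e7 -0.350
```

Request:
{"api": "drive_tool", "payload": {"steps": [[0.6, 0, 0, 0, -0.03], [0.6, 0, 0, 0, 0]]}}

```text
clock: 10.92
position: [0.5409, -0.0309, 0.0595]
ee_rot: [1.724, 2.626, 0.002]
force: [2.0, 3.1, 5.8]
width: 0.517
gripper_force: 25.0
```

```bash
python3 o.py
```

```text
10.9167 yaw 0.4091 T [ 0.464 -0.359 -0.081] F [2.  3.1 5.8] p [ 0.5409 -0.0309  0.0595] w 0.517 g 25.0 j7 0.597 e7 -0.303
```

Request:
{"api": "drive_tool", "payload": {"steps": [[0.6, 0, 0, 0, -0.03], [0.6, 0, 0, 0, 0]]}}

```text
clock: 11.08
position: [0.5409, -0.0309, 0.0595]
ee_rot: [1.764, 2.599, 0.002]
force: [2.1, 3.6, 3.3]
width: 0.516
gripper_force: 25.0
```

```bash
python3 o.py
```

```text
11.0833 yaw 0.3786 T [ 0.461 -0.495 -0.13 ] F [2.1 3.6 3.3] p [ 0.5409 -0.0309  0.0595] w 0.516 g 25.0 j7 0.573 e7 -0.263
```

Request:
{"api": "drive_tool", "payload": {"steps": [[0.6, 0, 0, 0, -0.03], [0.6, 0, 0, 0, 0]]}}

```text
clock: 11.25
position: [0.541, -0.0309, 0.0595]
ee_rot: [1.802, 2.572, 0.002]
force: [3.3, 4.5, 4.7]
width: 0.519
gripper_force: 25.0
```

```bash
python3 o.py
```

```text
11.25 yaw 0.3486 T [ 0.722 -0.65  -0.05 ] F [3.3 4.5 4.7] p [ 0.541  -0.0309  0.0595] w 0.519 g 25.0 j7 0.550 e7 -0.438
```

Request:
{"api": "drive_tool", "payload": {"steps": [[0.6, 0, 0, 0, -0.03], [0.6, 0, 0, 0, 0]]}}

```text
clock: 11.42
position: [0.5411, -0.0308, 0.0595]
ee_rot: [1.84, 2.545, 0.002]
force: [3.9, 3.4, 4.8]
width: 0.516
gripper_force: 25.0
```

```bash
python3 o.py
```

```text
11.4167 yaw 0.3190 T [ 0.782 -0.658  0.098] F [3.9 3.4 4.8] p [ 0.5411 -0.0308  0.0595] w 0.516 g 25.0 j7 0.526 e7 -0.515
```

Request:
{"api": "drive_tool", "payload": {"steps": [[0.6, 0, 0, 0, -0.03], [0.6, 0, 0, 0, 0]]}}

```text
clock: 11.58
position: [0.5411, -0.0308, 0.0595]
ee_rot: [1.878, 2.518, 0.002]
force: [5.0, 3.7, 5.6]
width: 0.518
gripper_force: 25.0
```

```bash
python3 o.py
```

```text
11.5833 yaw 0.2890 T [ 0.797 -0.718  0.149] F [5.  3.7 5.6] p [ 0.5411 -0.0308  0.0595] w 0.518 g 25.0 j7 0.503 e7 -0.507
```

Click 1 sat at yaw about 0.56 and click 2 at about 0.34. I continue, easing the side force.

Request:
{"api": "drive_tool", "payload": {"steps": [[0.6, 1, 1, 0, -0.03], [0.6, 0, 0, 0, 0]]}}

```text
clock: 11.75
position: [0.5412, -0.0307, 0.0594]
ee_rot: [-1.917, -2.489, 0.0]
force: [0.5, 0.8, 6.4]
width: 0.516
gripper_force: 25.0
```

```bash
python3 o.py
```

```text
11.75 yaw 0.2581 T [ 0.109 -0.181  0.054] F [0.5 0.8 6.4] p [ 0.5412 -0.0307  0.0594] w 0.516 g 25.0 j7 0.477 e7 -0.483
```

Request:
{"api": "drive_tool", "payload": {"steps": [[0.6, 0, 0, 0, -0.03], [0.6, 0, 0, 0, 0]]}}

```text
clock: 11.92
position: [0.5413, -0.0307, 0.0594]
ee_rot: [1.954, 2.46, 0.0]
force: [1.1, 2.8, 7.1]
width: 0.519
gripper_force: 25.0
```

```bash
python3 o.py
```

```text
11.9167 yaw 0.2279 T [ 0.284 -0.14  -0.007] F [1.1 2.8 7.1] p [ 0.5413 -0.0307  0.0594] w 0.519 g 25.0 j7 0.454 e7 -0.401
```

Request:
{"api": "drive_tool", "payload": {"steps": [[0.6, 0, 0, 0, -0.03], [0.6, 0, 0, 0, 0]]}}

```text
clock: 12.08
position: [0.5413, -0.0307, 0.0595]
ee_rot: [1.991, 2.43, 0.0]
force: [0.6, 2.6, 6.0]
width: 0.515
gripper_force: 25.0
```

```bash
python3 o.py
```

```text
12.0833 yaw 0.1978 T [ 0.275 -0.25  -0.034] F [0.6 2.6 6. ] p [ 0.5413 -0.0307  0.0595] w 0.515 g 25.0 j7 0.431 e7 -0.347
```

Request:
{"api": "drive_tool", "payload": {"steps": [[0.6, 0, 0, 0, -0.03], [0.6, 0, 0, 0, 0]]}}

```text
clock: 12.25
position: [0.5414, -0.0307, 0.0594]
ee_rot: [2.028, 2.399, 0.0]
force: [1.4, 1.4, 7.9]
width: 0.519
gripper_force: 25.0
```

```bash
python3 o.py
```

```text
12.25 yaw 0.1676 T [ 0.416 -0.183 -0.184] F [1.4 1.4 7.9] p [ 0.5414 -0.0307  0.0594] w 0.519 g 25.0 j7 0.407 e7 -0.283
```

Request:
{"api": "drive_tool", "payload": {"steps": [[0.6, 0, 0, 0, -0.03], [0.6, 0, 0, 0, 0]]}}

```text
clock: 12.42
position: [0.5415, -0.0307, 0.0595]
ee_rot: [2.063, 2.369, 0.001]
force: [1.6, 1.0, 7.5]
width: 0.518
gripper_force: 25.0
```

```bash
python3 o.py
```

```text
12.4167 yaw 0.1378 T [ 0.229 -0.329 -0.063] F [1.6 1.  7.5] p [ 0.5415 -0.0307  0.0595] w 0.518 g 25.0 j7 0.384 e7 -0.329
```

Request:
{"api": "drive_tool", "payload": {"steps": [[0.6, 0, 0, 0, -0.03], [0.6, 0, 0, 0, 0]]}}

```text
clock: 12.58
position: [0.5416, -0.0307, 0.0595]
ee_rot: [2.098, 2.338, 0.001]
force: [2.9, 0.9, 6.0]
width: 0.516
gripper_force: 25.0
```

```bash
python3 o.py
```

```text
12.5833 yaw 0.1079 T [ 0.303 -0.365  0.033] F [2.9 0.9 6. ] p [ 0.5416 -0.0307  0.0595] w 0.516 g 25.0 j7 0.360 e7 -0.415
```

Request:
{"api": "drive_tool", "payload": {"steps": [[0.6, 0, 0, 0, -0.03], [0.6, 0, 0, 0, 0]]}}

```text
clock: 12.75
position: [0.5416, -0.0307, 0.0595]
ee_rot: [2.133, 2.306, 0.001]
force: [1.6, 1.8, 6.5]
width: 0.52
gripper_force: 25.0
```

```bash
python3 o.py
```

```text
12.75 yaw 0.0779 T [ 0.241 -0.442  0.019] F [1.6 1.8 6.5] p [ 0.5416 -0.0307  0.0595] w 0.520 g 25.0 j7 0.337 e7 -0.413
```

Request:
{"api": "drive_tool", "payload": {"steps": [[0.6, 0, 0, 0, -0.03], [0.6, 0, 0, 0, 0]]}}

```text
clock: 12.92
position: [0.5417, -0.0307, 0.0594]
ee_rot: [2.167, 2.274, 0.001]
force: [2.7, 1.8, 5.8]
width: 0.519
gripper_force: 25.0
```

```bash
python3 o.py
```

```text
12.9167 yaw 0.0482 T [ 0.31  -0.507  0.11 ] F [2.7 1.8 5.8] p [ 0.5417 -0.0307  0.0594] w 0.519 g 25.0 j7 0.314 e7 -0.498
```

Request:
{"api": "drive_tool", "payload": {"steps": [[0.6, 0, 0, 0, -0.03], [0.6, 0, 0, 0, 0]]}}

```text
clock: 13.08
position: [0.5418, -0.0306, 0.0595]
ee_rot: [2.2, 2.241, 0.001]
force: [2.4, 1.0, 5.1]
width: 0.518
gripper_force: 25.0
```

```bash
python3 o.py
```

```text
13.0833 yaw 0.0185 T [ 0.255 -0.538  0.455] F [2.4 1.  5.1] p [ 0.5418 -0.0306  0.0595] w 0.518 g 25.0 j7 0.291 e7 -0.832
```

Request:
{"api": "drive_tool", "payload": {"steps": [[0.6, 0, 0, 0, -0.03], [0.6, 0, 0, 0, 0]]}}

```text
clock: 13.25
position: [0.5418, -0.0307, 0.0595]
ee_rot: [2.234, 2.207, 0.001]
force: [3.4, 1.9, 4.4]
width: 0.515
gripper_force: 25.0
```

```bash
python3 o.py
```

```text
13.25 yaw -0.0120 T [ 0.263 -0.613  0.024] F [3.4 1.9 4.4] p [ 0.5418 -0.0307  0.0595] w 0.515 g 25.0 j7 0.267 e7 -0.456
```

Request:
{"api": "drive_tool", "payload": {"steps": [[0.6, 0.5, 0.5, 0, -0.03], [0.6, 0, 0, 0, 0]]}}

```text
clock: 13.42
position: [0.5419, -0.0306, 0.0594]
ee_rot: [2.268, 2.173, -0.0]
force: [1.4, 0.4, 8.6]
width: 0.522
gripper_force: 25.0
```

```bash
python3 o.py
```

```text
13.4167 yaw -0.0427 T [ 0.043 -0.229  0.019] F [1.4 0.4 8.6] p [ 0.5419 -0.0306  0.0594] w 0.522 g 25.0 j7 0.243 e7 -0.428
```

Request:
{"api": "drive_tool", "payload": {"steps": [[0.6, 0, 0, 0, -0.03], [0.6, 0, 0, 0, 0]]}}

```text
clock: 13.58
position: [0.542, -0.0306, 0.0595]
ee_rot: [2.3, 2.139, 0.0]
force: [1.4, 0.4, 8.0]
width: 0.515
gripper_force: 25.0
```

```bash
python3 o.py
```

```text
13.5833 yaw -0.0728 T [ 0.025 -0.362 -0.047] F [1.4 0.4 8. ] p [ 0.542  -0.0306  0.0595] w 0.515 g 25.0 j7 0.219 e7 -0.361
```

Request:
{"api": "drive_tool", "payload": {"steps": [[0.6, 0, 0, 0, -0.03], [0.6, 0, 0, 0, 0]]}}

```text
clock: 13.75
position: [0.5421, -0.0307, 0.0595]
ee_rot: [2.332, 2.104, 0.0]
force: [2.9, -0.2, 4.0]
width: 0.519
gripper_force: 25.0
```

```bash
python3 o.py
```

```text
13.75 yaw -0.1029 T [-0.063 -0.372 -0.109] F [ 2.9 -0.2  4. ] p [ 0.5421 -0.0307  0.0595] w 0.519 g 25.0 j7 0.196 e7 -0.303
```

Request:
{"api": "drive_tool", "payload": {"steps": [[0.6, 0, 0, 0, -0.03], [0.6, 0, 0, 0, 0]]}}

```text
clock: 13.92
position: [0.5421, -0.0307, 0.0595]
ee_rot: [2.363, 2.068, 0.0]
force: [4.4, -0.2, 4.9]
width: 0.523
gripper_force: 25.0
```

```bash
python3 o.py
```

```text
13.9167 yaw -0.1330 T [-0.038 -0.453 -0.169] F [ 4.4 -0.2  4.9] p [ 0.5421 -0.0307  0.0595] w 0.523 g 25.0 j7 0.173 e7 -0.276
```

Request:
{"api": "drive_tool", "payload": {"steps": [[0.6, 0, 0, 0, -0.03], [0.6, 0, 0, 0, 0]]}}

```text
clock: 14.08
position: [0.5422, -0.0307, 0.0594]
ee_rot: [2.394, 2.033, 0.0]
force: [2.7, -0.4, 6.9]
width: 0.518
gripper_force: 25.0
```

```bash
python3 o.py
```

```text
14.0833 yaw -0.1627 T [-0.044 -0.446  0.019] F [ 2.7 -0.4  6.9] p [ 0.5422 -0.0307  0.0594] w 0.518 g 25.0 j7 0.150 e7 -0.480
```

Click 4 is at about -0.16. The single spike at 0.02 was a drag spot: there was no pull-on after it.

Request:
{"api": "drive_tool", "payload": {"steps": [[0.6, 0, 0, 0, -0.03], [0.6, 0, 0, 0, 0]]}}

```text
clock: 14.25
position: [0.5422, -0.0307, 0.0595]
ee_rot: [2.424, 1.997, 0.001]
force: [4.1, -0.0, 6.9]
width: 0.517
gripper_force: 25.0
```

```bash
python3 o.py
```

```text
14.25 yaw -0.1926 T [-0.078 -0.536  0.084] F [ 4.1 -0.   6.9] p [ 0.5422 -0.0307  0.0595] w 0.517 g 25.0 j7 0.126 e7 -0.531
```

Request:
{"api": "drive_tool", "payload": {"steps": [[0.6, 0, 0, 0, -0.03], [0.6, 0, 0, 0, 0]]}}

```text
clock: 14.42
position: [0.5423, -0.0307, 0.0594]
ee_rot: [2.454, 1.96, 0.001]
force: [3.4, -0.6, 6.2]
width: 0.519
gripper_force: 25.0
```

```bash
python3 o.py
```

```text
14.4167 yaw -0.2230 T [-0.109 -0.564  0.089] F [ 3.4 -0.6  6.2] p [ 0.5423 -0.0307  0.0594] w 0.519 g 25.0 j7 0.103 e7 -0.459
```

Request:
{"api": "drive_tool", "payload": {"steps": [[0.6, 0, 0, 0, -0.03], [0.6, 0, 0, 0, 0]]}}

```text
clock: 14.58
position: [0.5424, -0.0307, 0.0595]
ee_rot: [2.483, 1.922, 0.001]
force: [3.7, -1.5, 4.9]
width: 0.515
gripper_force: 25.0
```

```bash
python3 o.py
```

```text
14.5833 yaw -0.2533 T [-0.278 -0.722 -0.01 ] F [ 3.7 -1.5  4.9] p [ 0.5424 -0.0307  0.0595] w 0.515 g 25.0 j7 0.079 e7 -0.426
```

Request:
{"api": "drive_tool", "payload": {"steps": [[0.6, 0, 0, 0, -0.03], [0.6, 0, 0, 0, 0]]}}

```text
clock: 14.75
position: [0.5424, -0.0307, 0.0595]
ee_rot: [2.512, 1.885, 0.001]
force: [4.6, -2.0, 4.3]
width: 0.519
gripper_force: 25.0
```

```bash
python3 o.py
```

```text
14.75 yaw -0.2835 T [-0.312 -0.852  0.011] F [ 4.6 -2.   4.3] p [ 0.5424 -0.0307  0.0595] w 0.519 g 25.0 j7 0.056 e7 -0.375
```

Request:
{"api": "drive_tool", "payload": {"steps": [[0.6, 0, 0, 0, -0.03], [0.6, 0, 0, 0, 0]]}}

```text
clock: 14.92
position: [0.5425, -0.0307, 0.0595]
ee_rot: [2.54, 1.846, 0.001]
force: [4.4, -1.6, 6.5]
width: 0.517
gripper_force: 25.0
```

```bash
python3 o.py
```

```text
14.9167 yaw -0.3138 T [-0.418 -0.891 -0.144] F [ 4.4 -1.6  6.5] p [ 0.5425 -0.0307  0.0595] w 0.517 g 25.0 j7 0.033 e7 -0.301
```

Request:
{"api": "drive_tool", "payload": {"steps": [[0.6, 1, -0.5, 0, -0.03], [0.6, 0, 0, 0, 0]]}}

```text
clock: 15.08
position: [0.5426, -0.0308, 0.0594]
ee_rot: [-2.568, -1.809, 0.0]
force: [1.2, -0.1, 9.0]
width: 0.52
gripper_force: 25.0
```

```bash
python3 o.py
```

```text
15.0833 yaw -0.3437 T [-0.097 -0.26  -0.128] F [ 1.2 -0.1  9. ] p [ 0.5426 -0.0308  0.0594] w 0.520 g 25.0 j7 0.010 e7 -0.264
```

Request:
{"api": "drive_tool", "payload": {"steps": [[0.6, 0, 0, 0, -0.02], [0.6, 0, 0, 0, 0]]}}

```text
clock: 15.25
position: [0.5426, -0.0308, 0.0594]
ee_rot: [-2.586, -1.784, 0.0]
force: [1.3, -0.0, 7.7]
width: 0.519
gripper_force: 25.0
```

```bash
python3 o.py
```

```text
15.25 yaw -0.3630 T [-0.213 -0.325 -0.056] F [ 1.3 -0.   7.7] p [ 0.5426 -0.0308  0.0594] w 0.519 g 25.0 j7 -0.005 e7 -0.241
```

Request:
{"api": "drive_tool", "payload": {"steps": [[0.6, 0, 0, 0, -0.02], [0.6, 0, 0, 0, 0], [0.6, 0, 0, 0, 0]]}}

```text
clock: 15.5
position: [0.5427, -0.0308, 0.0594]
ee_rot: [2.602, 1.76, -0.0]
force: [2.0, -0.2, 8.0]
width: 0.519
gripper_force: 25.0
```

```bash
python3 o.py
```

```text
15.5 yaw -0.3817 T [-0.12  -0.413  0.107] F [ 2.  -0.2  8. ] p [ 0.5427 -0.0308  0.0594] w 0.519 g 25.0 j7 -0.019 e7 -0.154
```

Five bumps have been passed and the torque is rising again, so the dial is in click 5. Release, lift and move above the area behind the tab.

Request:
{"api": "drive_tool", "payload": {"steps": [[0.5, 0, 0, 0, 0], [0.4, 0, 0, 0, 0], [0.35, 0, 0, 0, 0], [0.35, 0, 0, 0, 0], [0.35, 0, 0, 5, 0], [0.35, 0, 0, 15, 0], [0.35, 0, 0, 20, 0], [0.35, 0, 0, 30, 0], [0.35, 0, 0, 30, 0], [0.35, 0, 0, 30, 0], [0.5, -20, 0, 20, 0.02], [1, -30, 5, 0, 0.02], [1, -30, 5, 0, 0.02], [1, -30, 5, 0, 0.02], [1, -20, 5, 0, 0.02], [1, 0, 5, 0, 0.02], [1, 0, 0, 0, 0], [1, 0, 0, 0, 0]]}}

```text
clock: 17.0
position: [0.4134, -0.0054, 0.2096]
ee_rot: [2.489, 1.917, 0.001]
force: [-0.4, -0.4, 1.0]
width: 0.12
gripper_force: 0.0
```

```bash
python3 o.py; python3 - <<'E'
from h import *
d=get_image("wrist"); save(d,"w3.png"); c=np.array([.5415,-.0335])
for n,lo,hi,z in(("red",(0,150,80),(5,255,255),.053),("org",(8,120,80),(20,255,255),.053),("blue",(95,90,30),(128,255,255),.08),("yel",(22,120,60),(36,255,255),.065)):
    for b in blobs(d,lo,hi,5):
        P=onz(d,*b[1],z)[:2];p=P-c
        if np.hypot(*p)<.13: print(n,b,P,np.hypot(*p),np.arctan2(p[1],p[0]))
E
```

```text
17.0 yaw -0.2581 T [-0.098  0.07  -0.026] F [-0.4 -0.4  1. ] p [ 0.4134 -0.0054  0.2096] w 0.120 g 0.0 j7 -0.274 e7 0.006
org ([446, 79, 7, 7, 48], [449.1, 82.1]) [0.55450729 0.08495047] 0.1191625081006255 1.4614224600444143
org ([480, 184, 8, 8, 20], [483.7, 187.4]) [ 0.57117803 -0.0115033 ] 0.03694103488959755 0.6378310538464422
blue ([431, 193, 70, 62, 3229], [465.9, 222.8]) [ 0.54025182 -0.03117873] 0.002635569437830242 2.064158388112621
yel ([482, 186, 4, 4, 10], [483.6, 187.6]) [ 0.56575784 -0.00865983] 0.03471997258713329 0.7972582013679839
yel ([344, 203, 11, 35, 302], [348.7, 219.9]) [ 0.44401159 -0.00677615] 0.101084890113839 2.874041655816017
```

View pics/w3.png

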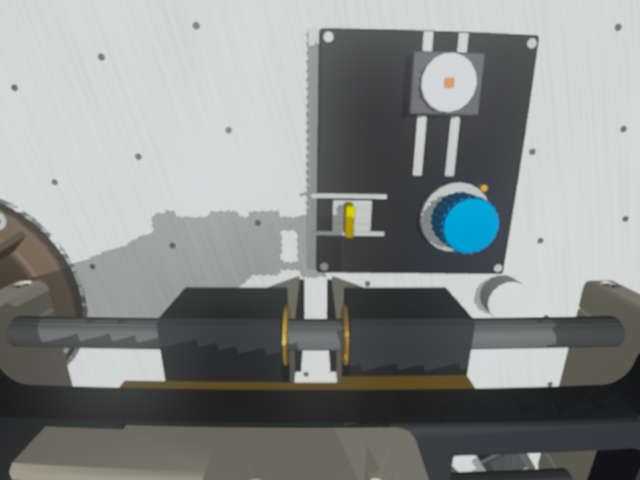

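The wrist view shows the tab at (349,220), the knob at (466,223) and the pin at (484,188); nothing else has moved. I descend behind the tab.

Request:
{"api": "drive_tool", "payload": {"steps": [[1, -4, 7, -20, 0], [1, 0, 0, -25, 0], [1, 0, 0, -25, 0], [1, 0, 0, -25, 0], [1, 0, 0, -25, 0], [1, 0, 0, -15, 0], [1, 0, 0, -10, 0], [1, 0, 0, -7, 0], [1, 0, 0, 0, 0], [1, 0, 0, 0, 0]]}}

```text
clock: 17.88
position: [0.4092, 0.0008, 0.0571]
ee_rot: [2.49, 1.916, -0.001]
force: [0.7, -0.8, -0.2]
width: 0.009
gripper_force: 0.0
```

```bash
python3 o.py; python3 - <<'E'
from h import *
d=get_image("wrist"); save(d,"w4.png")
E
```

```text
17.8833 yaw -0.2591 T [-0.163  0.017 -0.013] F [ 0.7 -0.8 -0.2] p [0.4092 0.0008 0.0571] w 0.009 g 0.0 j7 -0.004 e7 0.122
```

View pics/w4.png

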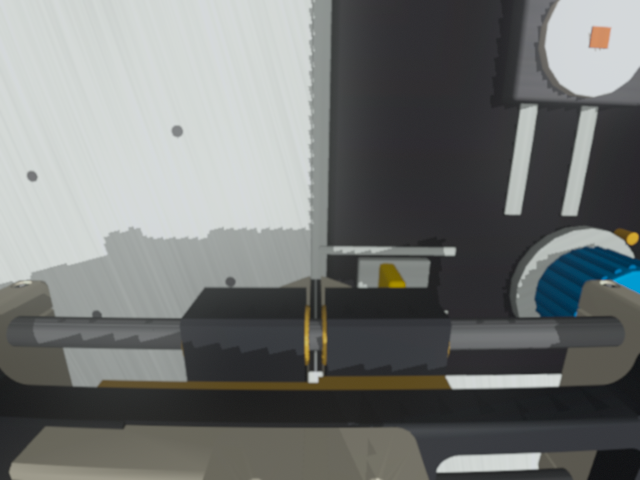

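The wrist view shows the closed fingers at (315,330), left of the tab at (391,276). I push along the slide and watch the force.

Request:
{"api": "drive_tool", "payload": {"steps": [[1, 3.9, -1, 0, 0], [1, 3.9, -1, 0, 0], [1, 0, 0, 0, 0]]}}

```text
clock: 18.18
position: [0.4183, -0.0007, 0.0579]
ee_rot: [2.488, 1.916, 0.003]
force: [0.5, -0.4, -0.7]
width: 0.005
gripper_force: 0.0
```

```bash
python3 o.py
```

```text
18.1833 yaw -0.2580 T [-0.099  0.034 -0.036] F [ 0.5 -0.4 -0.7] p [ 0.4183 -0.0007  0.0579] w 0.005 g 0.0 j7 0.005 e7 0.080
```

Request:
{"api": "drive_tool", "payload": {"steps": [[1, 3.9, -1, 0, 0], [1, 0, 0, 0, 0]]}}

```text
clock: 18.35
position: [0.4215, -0.0017, 0.0576]
ee_rot: [2.488, 1.917, 0.002]
force: [0.2, -0.2, 0.9]
width: 0.006
gripper_force: 0.0
```

```bash
python3 o.py
```

```text
18.35 yaw -0.2580 T [-0.131  0.066 -0.037] F [ 0.2 -0.2  0.9] p [ 0.4215 -0.0017  0.0576] w 0.006 g 0.0 j7 0.009 e7 0.060
```

Request:
{"api": "drive_tool", "payload": {"steps": [[1, 3.9, -1, 0, 0], [1, 0, 0, 0, 0]]}}

```text
clock: 18.52
position: [0.4246, -0.0028, 0.0573]
ee_rot: [-2.489, -1.917, 0.0]
force: [-0.6, 0.4, 1.0]
width: 0.007
gripper_force: 0.1
```

```bash
python3 o.py
```

```text
18.5167 yaw -0.2581 T [-0.107  0.069  0.003] F [-0.6  0.4  1. ] p [ 0.4246 -0.0028  0.0573] w 0.007 g 0.1 j7 0.012 e7 0.064
```

Request:
{"api": "drive_tool", "payload": {"steps": [[1, 3.9, -1, 0, 0], [1, 0, 0, 0, 0]]}}

```text
clock: 18.68
position: [0.4285, -0.0038, 0.0572]
ee_rot: [-2.489, -1.917, 0.0]
force: [-1.3, 0.6, 0.5]
width: 0.004
gripper_force: 0.4
```

```bash
python3 o.py
```

```text
18.6833 yaw -0.2582 T [-0.107  0.283  0.034] F [-1.3  0.6  0.5] p [ 0.4285 -0.0038  0.0572] w 0.004 g 0.4 j7 0.016 e7 0.073
```

Request:
{"api": "drive_tool", "payload": {"steps": [[1, 3.9, -1, 0, 0], [1, 0, 0, 0, 0]]}}

```text
clock: 18.85
position: [0.4326, -0.0048, 0.0572]
ee_rot: [2.489, 1.917, 0.0]
force: [-1.1, 0.1, -0.8]
width: 0.002
gripper_force: 0.5
```

```bash
python3 o.py
```

```text
18.85 yaw -0.2582 T [-0.079  0.272 -0.056] F [-1.1  0.1 -0.8] p [ 0.4326 -0.0048  0.0572] w 0.002 g 0.5 j7 0.019 e7 0.072
```

Request:
{"api": "drive_tool", "payload": {"steps": [[1, 3.9, -1, 0, 0], [1, 0, 0, 0, 0]]}}

```text
clock: 19.02
position: [0.4367, -0.0059, 0.0573]
ee_rot: [2.489, 1.917, 0.0]
force: [-2.1, -0.4, -0.4]
width: 0.001
gripper_force: 0.4
```

```bash
python3 o.py
```

```text
19.0167 yaw -0.2582 T [-0.118  0.237 -0.004] F [-2.1 -0.4 -0.4] p [ 0.4367 -0.0059  0.0573] w 0.001 g 0.4 j7 0.023 e7 0.070
```

Request:
{"api": "drive_tool", "payload": {"steps": [[1, 1.9, -0.5, 0, 0], [1, 0, 0, 0, 0]]}}

```text
clock: 19.18
position: [0.4383, -0.0063, 0.0572]
ee_rot: [2.489, 1.917, 0.0]
force: [-1.0, -0.8, -0.4]
width: 0.002
gripper_force: 0.4
```

```bash
python3 o.py
```

```text
19.1833 yaw -0.2582 T [-0.171  0.278  0.033] F [-1.  -0.8 -0.4] p [ 0.4383 -0.0063  0.0572] w 0.002 g 0.4 j7 0.024 e7 0.046
```

Request:
{"api": "drive_tool", "payload": {"steps": [[1, 1.9, -0.5, 0, 0], [1, 0, 0, 0, 0]]}}

```text
clock: 19.35
position: [0.439, -0.0065, 0.0571]
ee_rot: [-2.488, -1.916, 0.002]
force: [-5.1, 1.0, 2.7]
width: 0.003
gripper_force: 2.5
```

```bash
python3 o.py
```

```text
19.35 yaw -0.2580 T [ 0.054  0.998 -0.063] F [-5.1  1.   2.7] p [ 0.439  -0.0065  0.0571] w 0.003 g 2.5 j7 0.026 e7 0.053
```

Request:
{"api": "drive_tool", "payload": {"steps": [[1, 1, -0.3, 0, 0], [1, 0, 0, 0, 0], [1, 0, 0, 0, 0]]}}

```text
clock: 19.6
position: [0.4391, -0.0065, 0.057]
ee_rot: [-2.486, -1.916, 0.003]
force: [-7.1, 2.2, 6.6]
width: 0.002
gripper_force: 4.0
```

```bash
python3 o.py
```

```text
19.6 yaw -0.2578 T [ 0.256  1.551 -0.011] F [-7.1  2.2  6.6] p [ 0.4391 -0.0065  0.057 ] w 0.002 g 4.0 j7 0.027 e7 0.038
```

Request:
{"api": "drive_tool", "payload": {"steps": [[1, 1, -0.3, 0, 0], [1, 0, 0, 0, 0], [1, 0, 0, 0, 0]]}}

```text
clock: 19.85
position: [0.4391, -0.0066, 0.0569]
ee_rot: [-2.485, -1.915, 0.005]
force: [-10.0, 2.4, 9.4]
width: 0.006
gripper_force: 5.7
```

```bash
python3 o.py
```

```text
19.85 yaw -0.2577 T [ 0.41   2.091 -0.058] F [-10.    2.4   9.4] p [ 0.4391 -0.0066  0.0569] w 0.006 g 5.7 j7 0.028 e7 0.039
```

A firm end stop. I retreat, lift and look from the same place as w3.

Request:
{"api": "drive_tool", "payload": {"steps": [[1, -10, 2.5, 0, 0], [1, -15, 4, 0, 0], [1, 0, 0, 20, 0], [1, 0, 0, 30, 0], [1, 0, 0, 30, 0], [1, 0, 0, 30, 0], [1, 0, 0, 30, 0], [1, 0, -8, 12, 0], [1, 0, 0, 0, 0], [1, 0, 0, 0, 0]]}}

```text
clock: 20.68
position: [0.4174, -0.0085, 0.2096]
ee_rot: [2.489, 1.917, 0.004]
force: [-0.2, -0.2, -0.6]
width: 0.005
gripper_force: 0.0
```

```bash
python3 o.py; python3 - <<'E'
from h import *
d=get_image("wrist"); save(d,"w5.png"); c=np.array([.5415,-.0315])
for n,lo,hi,z in(("org",(8,120,80),(20,255,255),.053),("blue",(95,90,30),(128,255,255),.08),("yel",(22,120,60),(36,255,255),.065)):
    for b in blobs(d,lo,hi,5):
        P=onz(d,*b[1],z)[:2];p=P-c
        if np.hypot(*p)<.13: print(n,b,P,np.hypot(*p))
s=get_image("scene"); save(s,"s2.png")
for b in blobs(s,(0,150,60),(5,255,255),4)+blobs(s,(8,130,60),(20,255,255),4):
    p=onz(s,*b[1],.053)[:2]-c
    if np.hypot(*p)<.06: print(b,np.hypot(*p),np.arctan2(p[1],p[0]))
a=s["image"][190:310,260:420]; cv2.imwrite("pics/c2.png",np.vstack([cv2.resize(a,(480,360),interpolation=2),d["image"][140:300,150:630]])[:,:,::-1])
E
```

```text
20.6833 yaw -0.2582 T [-0.072  0.119  0.009] F [-0.2 -0.2 -0.6] p [ 0.4174 -0.0085  0.2096] w 0.005 g 0.0 j7 -0.251 e7 -0.033
org ([440, 77, 7, 7, 48], [443.1, 80.1]) [0.55417311 0.08476414] 0.11695280517843192
org ([475, 182, 8, 8, 21], [478.7, 185.0]) [ 0.57130948 -0.0112388 ] 0.03604332794795342
blue ([426, 191, 69, 62, 3203], [460.5, 220.6]) [ 0.54024426 -0.03116643] 0.0012992885474265284
yel ([477, 185, 4, 3, 9], [478.4, 186.1]) [ 0.56574866 -0.00927432] 0.03289344336646018
yel ([357, 201, 11, 36, 347], [361.7, 218.4]) [ 0.45977044 -0.01143219] 0.08415722290593969
([338, 279, 3, 2, 6], [339.0, 279.5]) 0.03877186473744898 -0.712933843707963
([351, 263, 3, 4, 10], [352.0, 264.2]) 0.036521787759157036 0.5932051487280064
```

View pics/c2.png

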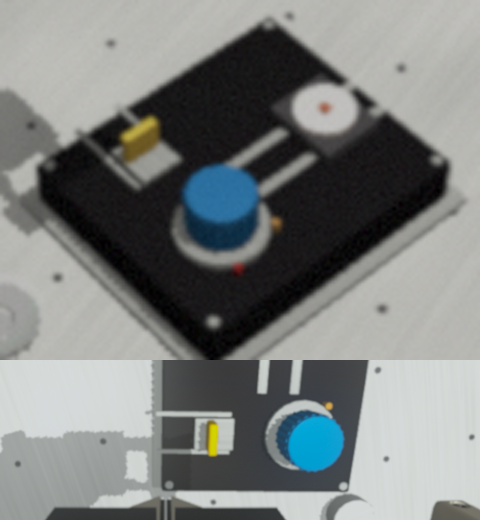

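The picture shows the tab moved in to about 84 mm from the dial axis, meaning fully in. The lug is 1.3 rad clockwise of the pin, which matches five clicks, and the bystanders are undisturbed.

```bash
python3 -c "
from cell import arm; print(arm.sign_off())"
```

```text
the job is handed in; nothing more can be done
None
```

The dial was homed gently (peak about 0.5 N m, under the 0.65 limit), turned clockwise five clicks and let go. The lock slide was then pushed fully in, and the job was handed in at about 21 s.

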